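Tighten the last gluing-clamp screw on a qin with the preset slip key

ROBOT

A 6-joint arm with a two-finger parallel gripper is mounted at the origin on the work surface. World frame = base frame: x ahead of the robot, y to its left, z up, the work surface at z = 0. Lengths are in mm, angles in rad, forces in N, time in s.
With the tool pointing down it reaches from about 275 to 850 mm from the base axis. Payload 19 kg.
Tool frame: the origin (TCP) lies midway between the tips of the shut fingers; the grasp point (between the pads) lies 19 mm behind it (robot.grip_point_offset is the distance from the TCP to the grasp point, in mm); x points along the fingers, y is the direction in which the jaws open and shut, and the axes are right-handed (so a half turn about x gives the same grasp; the last joint's range is limited). The gripper opens to 85 mm and grips with 20 to 120 N. Pads are 22 mm wide; open, the fingers measure 114 mm over their backs; the gripper's body (76 mm by 85 mm) begins 54 mm behind the grasp point. The pads swing forward as they close: fully open they stand 13 mm farther back than shut.
Start: joints at [1.195, 0.15, 1.437, -0, 1.554, -0.134], TCP at [137.69, 558.24, 231.267] pointing down, gripper open.
Joint ranges: [-2.8, 2.8], [-0.68, 2.1], [0.12, 2.68], [-1.39, 4.53], [0.16, 2.79], [-2.81, 2.81]. Speed limits (rad/s): [1.89, 1.89, 2.22, 3.01, 3.01, 3.01].

INTERFACE

Orientations are given as [roll, pitch, yaw] about the fixed x, y, z axes, in that order (R = Rz(yaw) Ry(pitch) Rx(roll)).
In Python, from cell import robot gives the robot as it stands.
- The arm moves only by the tool servo_tool, never from a script. Its argument "moves" is one flat list of numbers, 7 for each row, row after row: the opening, from -1 (shut) to 1 (fully open), so that 0 is half open, then the shift along the tool's x, y, z in mm, then the turn, a rotation vector about the tool's x, y, z in degrees. A call has 1 to 8 rows; each row is the pose to reach, as a shift and turn from the pose commanded when the call began, along the tool's axes at that moment; what a row does not reach only later rows make up. A row lasts 1/12 s, in which the tool goes at most 41.7 mm and 7.16 degrees, less where a joint would pass 70% of its speed; a pose out of reach is approached as far as the arm can. A call with a gripper value outside its range is refused whole. The fingers move at their own pace and stop on an object; "grip_force" is the grip in N (left out, the last holds). Time passes only in rows, so rows that repeat a pose let the fingers close. It gives the time, the measured TCP pose, the force and the opening at its end, in the units of the state.
- robot.state(): the state, without advancing time (a new reading comes with each control period).
- robot.capture(name): name is "scene" or "top" or "wrist"; returns the picture (480x640x3 uint8, blue, green, red); there is no depth.
- robot.get_calibration(name): a dict with "camera_matrix" (3x3 intrinsics, pixels), "pose" (4x4, takes a point from camera to world coordinates); the wrist camera has in their place "tool_from_camera" (4x4, takes a point from camera to tool coordinates, whose origin is the TCP and whose axes are the tool frame's). Camera axes: x right, y up, looking along -z (the intrinsics and any distortion apply to the point x, -y, -z); pixel columns grow to the right and rows downward; lengths in mm; the calibration is good to about 2 mm. A picture is of the moment at which its call begins: read the wrist's pose just before it. get_calibration takes no time and is no camera call.
- robot.job_done(): hands the job in, once; it reports no verdict.
Trained networks look in the newest picture that a camera, given by its name, has taken for a name from the list of things; names that differ only in an ending like _2 or _b are one class to them, and where a whole thing is asked for, a point or a joint stands for the part that bears it (a point fixed in the world has none). Each returns a list of dicts, best first, with "confidence" (0 to 1); they miss things now and then, are a little off and sometimes report something else, mostly with a low value. They report only what shows in the picture. A call takes as long as a camera call. They do not tell look-alikes from the thing itself.
- robot.look_for(camera, query): "position" ([column, row] as shares, 0 to 1, of the picture: columns of its width, rows of its height, amid what is visible of it).
- robot.silhouettes(camera, query): "pixels" (480x640 bool, what is visible of it) and "position" ([column, row] as shares, 0 to 1, of the picture: columns of its width, rows of its height, amid what is visible of it).
The state is a dict: "time": time; "qpos": joint angles; "joint_velocities": joint speeds; "joint_torque": joint torques, N m; "position": TCP position; "tcp_rot": TCP orientation; "force": force on the tool from outside, world axes, zero at the start; "moment": the same for the moment, N m; "finger_gap": opening from 0.0 (shut) to 1.0 (fully open).
Only numpy, scipy, OpenCV 4.12 (cv2) and the standard library are available. Lean on these libraries where they do the work, as an engineer would, in place of code of your own. Each camera call takes 0.05 s, during which the arm holds its last target. There are 200 camera calls.

TASK

The qin body is being glued and one brass clamp screw is still loose. Take the orange slip key from its stand, seat its socket fully on the brass square head without pressing hard, turn it clockwise (seen from above) until you feel the key slip, and stop at once, within about twenty degrees of slipping, or the joint is starved of glue. Lift the key off with the screw left tight and stand it upright again in the hole of its stand, without disturbing the jar, the inkstone or the instrument.

Things in the scene. Friction and masses are not known exactly. Their poses are not given: they have to be found in the camera images.
- key: The slip key: 0.35 kg, 114 mm high, starting upright in its stand at any turn; origin at the socket's mouth, z up the key. From below: steel nose (35 mm diameter, 26 mm high), thin shank, black clutch housing (40 mm diameter, 50 to 74 mm up), neck (16 mm diameter, to 86 mm), T-handle bar. The bar turns on the rest only above 0.36 N m: then it slips smoothly at a steady 0.36 N m and stays there.
- key_grip (a point): Centre of the key's orange T-handle bar, on the key's axis 100 mm above the socket's mouth: bar 90 mm long (its x), 24 mm thick (its y, flat sides), 28 mm high (its z). At the start the handle has not slipped: its axes are parallel to those of key_socket; white marks on bar and housing line up.
- key_socket (a point): Mouth of the key's socket, at the key's lower end on its axis, z up; turns with nose, shank and housing. The socket is a square recess 19.5 mm wide (sides along this x and y) and 15 mm deep. It drops onto the square head when their sides are within about 9 degrees (any of four turns); otherwise it rests on the head's chamfer some 11 mm too high: turn it under light pressure until it drops.
- screw_top (a point): Top centre of the loose brass screw's head; z up, axes do not turn with the head. Head 17 mm square at an unmeasured turn, 14 mm high, top 3.5 mm chamfered, on a dark round collar (33 mm across) where the seated socket's mouth rests. Tightens clockwise from above, sinking 4 mm a turn; starts 0.2 to 1.0 rad short of tight, takes 0.06 N m to run, then stops dead. Stays where left.
- clamp_top (a point): Centre of the top face of the middle clamp's upper bar: dark hardwood, 275 mm long (its x), 46 mm wide, top 117 mm above the bench; fixed. The loose screw's axis stands 115 mm from it towards -x. With the loose screw tight the top of its head is 21 mm above this point. At the bar's far end is a tightened dark steel screw with an orange stripe.
- key_stand: Wooden block 100 x 100 x 45 mm, fixed to the bench, origin at the centre of its underside; a round hole of 41 mm diameter and 35 mm depth in the middle of its top, in which the key stands (hole floor 10 mm above the bench).
- qin: The instrument body being glued: 1.2 m long (its y), up to 194 mm wide, 55 mm thick, pale wood, face down, its flat back 85 mm above the bench, origin at the centre of its underside; fixed. It is held by three clamps; only the middle one has a brass screw.
- lacquer_jar: Blue glazed jar with wooden lid, 80 mm diameter, 86 mm high, loose; origin at its underside. Leave alone.
- inkstone: Dark slate inkstone 90 x 130 x 24 mm between robot and instrument, loose; origin at the centre of its underside. Leave alone.
Not all that is in view belongs to the job. Of the things like the key, leave any that is green or red; of the rest the smaller one is meant.

How it is judged (in metres and radians):
On the way, in this order (a step that is already met when the one before it is completed fails the run):
1. the key's socket is fully seated on the brass screw's square head (horizontal distance between key_socket and screw_top below 0.004 m and z of key_socket in the frame of screw_top below -0.0115 m and angle between key_socket's own z axis and vertical below 0.08 rad), for 0.2 s.
2. the screw is tight and the key, still on it, has slipped (by more than 3 degrees) (horizontal distance between key_socket and screw_top below 0.004 m and z of key_socket in the frame of screw_top below -0.009 m and angle between the x axis of key_socket and the x axis of key_grip, either way round above 0.05 rad and z of screw_top in the frame of clamp_top below 0.02106 m), for 0.1 s.
At the end, for the whole second after the job is handed in: The brass screw is tight (within about 0.1 rad of its stop), the key has slipped by more than 3 and less than 23 degrees in all, and it stands released, upright and at rest on the floor of its stand's hole (z of screw_top in the frame of clamp_top below 0.02106 m and angle between the x axis of key_socket and the x axis of key_grip, either way round between 0.05 and 0.4 rad and horizontal distance between key_socket and key_stand below 0.006 m and z of key_socket in the frame of key_stand below 0.0125 m and angle between key_socket's own z axis and vertical below 0.1 rad and linear speed of key below 0.02 m/s); the robot touches nothing.
It fails at once if the key slips by more than 23 degrees (0.4 rad) (angle between the x axis of key_socket and the x axis of key_grip, either way round above 0.4 rad).
It fails at once if the key bears on the screw with more than 60 N in all (turning it to the slip makes some 40 N sideways by itself) (contact force between key and screw above 60 N).
It fails at once if the robot or the key knocks the instrument with more than 10 N (contact force between any of the fingers, the arm, key and qin above 10 N).
It fails at once if the key is tipped over or dropped (angle between key_socket's own z axis and vertical above 0.5 rad).
It fails at once if the jar or the inkstone is pushed more than 20 mm (distance of any of lacquer_jar, inkstone from where it was at the start of the episode above 0.02 m).
It also fails if it takes over 69 s, if anything falls off the work surface, if the arm or the gripper's body presses on something with over 40 N, if the wrist force passes 120 N, or if a joint passes its speed limit or range.

## Working session

There is one attempt and no reset: what is moved stays moved. The work goes in short steps, Python scripts to look and compute and a tool call to move; the robot and the scene stay as the last step left them, time stands still between calls to the robot, and variables do not carry over. Pictures are saved under pics/ and viewed, about 8 in all and at most 12, crops included, and the job is handed in when it is done.

Besides the shell and the picture viewer there is one more tool, called in YAML: its name, and indented under it one key for each argument. servo_tool: Moves the arm, as the interface text tells. Its arguments: {"type":"object","properties":{"moves":{"type":"array"},"grip_force":{"type":"number"}},"required":["moves"]}

```bash
mkdir -p pics; cat > h.py <<'E'
import numpy as np, cv2
from scipy.spatial.transform import Rotation as R
from cell import robot
def cam(name):
    c=robot.get_calibration(name); K=np.array(c["camera_matrix"])
    if name=="wrist":
        s=robot.state(); T=np.eye(4); T[:3,:3]=R.from_euler('xyz',s["tcp_rot"]).as_matrix() if np.size(s["tcp_rot"])==3 else np.array(s["tcp_rot"]); T[:3,3]=s["position"]
        P=T@np.array(c["tool_from_camera"])
    else: P=np.array(c["pose"])
    return K,P,c
def pix2z(name,u,v,z,KP=None):
    K,P=(KP or cam(name))[:2]
    d=np.linalg.solve(K,[u,v,1.]); d=P[:3,:3]@np.array([d[0],-d[1],-d[2]]); o=P[:3,3]
    return o+d*(z-o[2])/d[2]
def w2pix(name,p,KP=None):
    K,P=(KP or cam(name))[:2]
    q=P[:3,:3].T@(np.array(p,float)-P[:3,3]); q=K@np.array([q[0],-q[1],-q[2]]); return q[:2]/q[2]
E
python3 - <<'E'
from h import *
s=robot.state(); print({k:np.round(v,3).tolist() for k,v in s.items()})
for n in ("scene","top"):
    im=robot.capture(n); cv2.imwrite(f"pics/{n}0.png",im)
    c=robot.get_calibration(n); print(n,{k:np.round(v,2).tolist() for k,v in c.items()})
    for q in ("key","key_stand","screw_top","clamp_top","lacquer_jar","inkstone","key_grip"):
        print(q,[(np.round(np.array(d["position"])*[640,480]).tolist(),round(d["confidence"],2)) for d in robot.look_for(n,q)][:5])
print(robot.get_calibration("wrist"))
a=cv2.imread("pics/top0.png")
E
```

```text
{'time': 0.0, 'qpos': [1.195, 0.151, 1.438, 0.0, 1.554, -0.134], 'joint_velocities': [0.0, -0.001, 0.0, 0.0, -0.001, 0.0], 'joint_torque': [0.002, -71.305, -57.086, -0.0, 0.009, -0.0], 'position': [137.599, 558.049, 230.686], 'tcp_rot': [-1.707, 1.57, -1.949], 'force': [-0.316, -0.138, 0.156], 'moment': [0.019, -0.027, -0.036], 'finger_gap': 1.001}
scene {'camera_matrix': [[521.05, 0.0, 316.71], [0.0, 521.05, 234.21], [0.0, 0.0, 1.0]], 'pose': [[-0.11, -0.59, 0.8, 1467.12], [0.99, -0.07, 0.09, -57.64], [0.01, 0.8, 0.6, 863.54], [0.0, 0.0, 0.0, 1.0]]}
key [([233.0, 199.0], 0.83), ([295.0, 194.0], 0.83), ([291.0, 221.0], 0.69), ([168.0, 205.0], 0.67)]
key_stand [([292.0, 243.0], 0.93)]
screw_top []
clamp_top [([435.0, 324.0], 0.61)]
lacquer_jar []
inkstone [([389.0, 246.0], 0.93), ([293.0, 214.0], 0.48)]
key_grip [([298.0, 192.0], 0.7), ([163.0, 190.0], 0.67), ([294.0, 215.0], 0.63), ([227.0, 197.0], 0.62)]
top {'camera_matrix': [[475.42, 0.0, 317.05], [0.0, 475.42, 239.65], [0.0, 0.0, 1.0]], 'pose': [[-0.03, 0.99, -0.1, 354.33], [-1.0, -0.03, -0.01, -164.32], [-0.01, 0.1, 1.0, 1078.52
[... 291 characters left out ...]
]
inkstone [([247.0, 284.0], 0.69)]
key_grip [([359.0, 266.0], 0.96), ([365.0, 333.0], 0.95), ([442.0, 274.0], 0.73), ([541.0, 290.0], 0.71), ([358.0, 264.0], 0.57)]
{'camera_matrix': array([[416.19996601,   0.        , 317.78277695],
       [  0.        , 416.19996601, 237.46107269],
       [  0.        ,   0.        ,   1.        ]]), 'tool_from_camera': array([[ 1.07429778e-03,  2.68011914e-01, -9.63414999e-01,
        -1.41839003e+02],
       [ 9.99999301e-01, -7.63043517e-04,  9.02822016e-04,
        -1.67225365e-01],
       [-4.93160513e-04, -9.63415296e-01, -2.68012547e-01,
        -6.79272044e+01],
       [ 0.00000000e+00,  0.00000000e+00,  0.00000000e+00,
         1.00000000e+00]])}
```

View pics/top0.png

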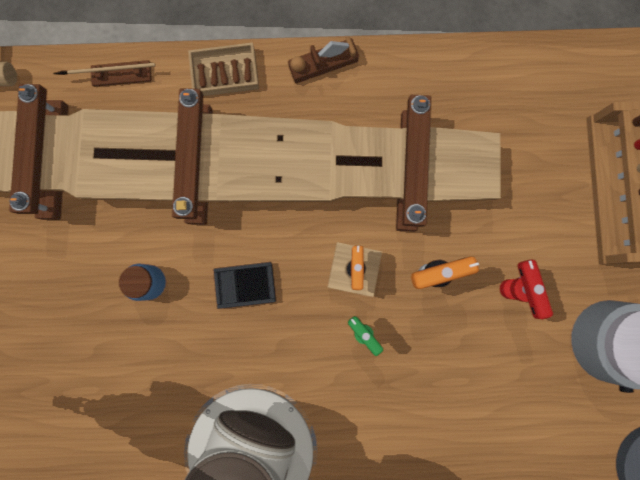

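View pics/scene0.png

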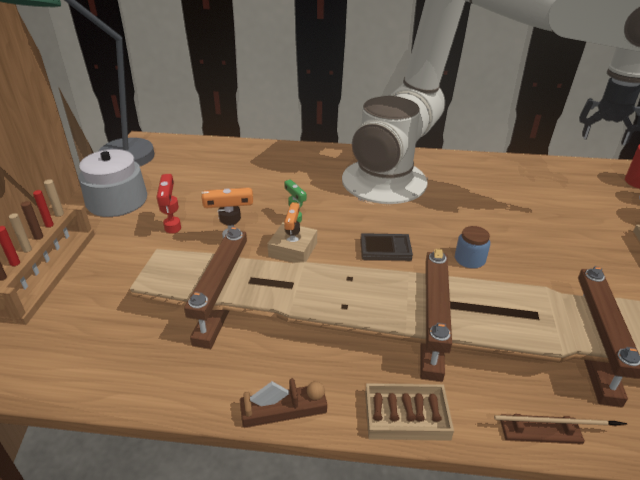

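Candidates: orange key in the stand, top (357,266), small; larger orange one at (445,272), with no stand; red one at (535,290); green one at (366,336). The small orange key in the stand fits the description. I'll confirm that with a crop and measure it.

```bash
python3 - <<'E'
from h import *
im=robot.capture("top"); KP=cam("top")
def bar(q,z):
    for d in robot.silhouettes("top",q)[:5]:
        m=d["pixels"].astype(np.uint8); v,u=np.nonzero(m); 
        W=np.array([pix2z("top",a,b,z,KP)[:2] for a,b in zip(u,v)])
        (c,sz,an)=cv2.minAreaRect(W.astype(np.float32)); b=cv2.boxPoints(((c,sz,an)))
        e=max((b[1]-b[0],b[2]-b[1]),key=np.linalg.norm)
        print(q,round(d["confidence"],2),len(u),np.round(c,1),np.round(sz,1),"long axis deg",round(np.degrees(np.arctan2(e[1],e[0])),1), np.round([u.mean(),v.mean()]))
bar("key_grip",124); bar("key_stand",45); bar("clamp_top",117); bar("inkstone",24); bar("lacquer_jar",86)
for d in robot.look_for("top","screw_top"): u,v=np.array(d["position"])*[640,480]; print("screw",pix2z("top",u,v,140,KP),d["confidence"])
print("screw by eye",pix2z("top",182,206,140,KP))
hsv=cv2.cvtColor(im,cv2.COLOR_BGR2HSV); m=((hsv[...,0]>5)&(hsv[...,0]<16)&(hsv[...,1]>200)&(hsv[...,2]>150)).astype(np.uint8)
n,l,st,ce=cv2.connectedComponentsWithStats(m)
for i in range(1,n):
    if st[i,4]>100:
        v,u=np.nonzero(l==i); W=np.array([pix2z("top",a,b,120,KP)[:2] for a,b in zip(u,v)]).astype(np.float32); print("orange",ce[i],cv2.minAreaRect(W))
a=cv2.resize(im[225:335,300:500],None,fx=4,fy=4,interpolation=cv2.INTER_CUBIC); cv2.imwrite("pics/c1.png",a)
E
```

```text
key_grip 0.94 522 [ 256.1 -248.2] [87.3 25.2] long axis deg 40.4 [366. 336.]
key_grip 0.85 1092 [ 376.9 -411.8] [ 35.  133.8] long axis deg -75.8 [445. 272.]
key_grip 0.72 525 [ 392.2 -236.7] [22.1 88.2] long axis deg -1.9 [357. 267.]
key_grip 0.65 1208 [ 338.4 -585.7] [118.1  44.2] long axis deg 13.4 [535. 289.]
key_grip 0.41 608 [ 392.3 -233.7] [36.1 88.2] long axis deg -1.8 [357. 267.]
key_stand 0.65 1579 [ 391.1 -237.7] [103.2 102. ] long axis deg 75.8 [354. 270.]
clamp_top 0.83 3462 [633.2  96.3] [ 75.8 288. ] long axis deg -3.2 [190. 154.]
inkstone 0.64 2386 [363.6   6.4] [ 89.4 131.6] long axis deg -85.1 [245. 285.]
lacquer_jar 0.72 1425 [375.2 212. ] [77.2 98.5] long axis deg -89.6 [142. 282.]
screw [523.3079281  116.29816225 140.        ] 0.55
screw by eye [522.53385493 111.69914116 140.        ]
```

View pics/c1.png

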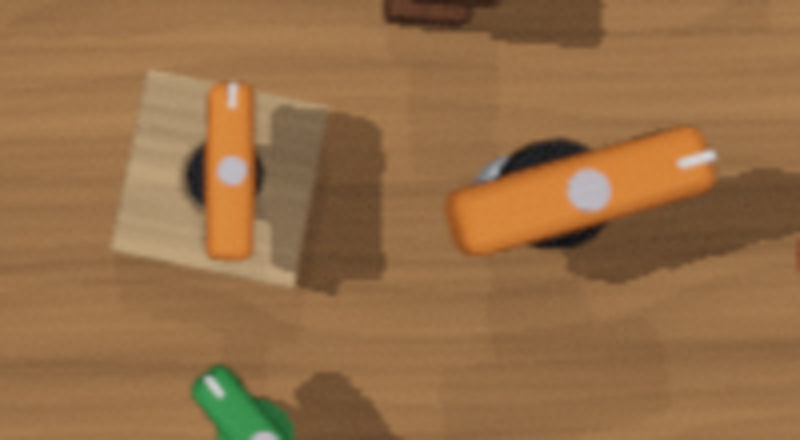

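Confirmed: the small orange key stands in the wooden stand at about (392,-237), with its bar near world x and the white mark at +x. I'll plan the move with a look at the screw on the way.

```bash
cat >> h.py <<'E'
def pose():
    s=robot.state(); return np.array(s["position"]), R.from_euler('xyz',s["tcp_rot"]), s
def yawof(r): y=r.as_matrix()[:,1]; return np.degrees(np.arctan2(y[1],y[0]))
def target(yaw): # tool x down, tool y at heading yaw(deg)
    a=np.radians(yaw); x=np.array([0,0,-1.]); y=np.array([np.cos(a),np.sin(a),0]); return R.from_matrix(np.c_[x,y,np.cross(x,y)])
def plan(pos,yaw):
    p,r,s=pose(); d=r.inv().apply(np.array(pos)-p); t=target(yaw)
    rv=np.degrees((r.inv()*t).as_rotvec()); n=max(np.linalg.norm(d)/41.7,np.linalg.norm(rv)/7.16)
    print("shift",np.round(d,1),"rotvec",np.round(rv,2),"rows",round(n,1))
def st():
    p,r,s=pose(); print("t",round(s["time"],2),"pos",np.round(p,1),"yaw",round(yawof(r),2),"tilt",np.round(np.degrees((target(yawof(r)).inv()*r).as_rotvec()),2),"F",np.round(s["force"],2),"M",np.round(s["moment"],3),"gap",round(s["finger_gap"],3),"q",np.round(s["qpos"],3))
E
python3 - <<'E'
from h import *
st(); print(np.round(pose()[1].as_matrix(),3)); print("cam pos",cam("wrist")[1][:3,3])
plan([420,110,290],-92+0); plan([420,110,290],90)
E
```

```text
t 1.15 pos [137.7 558.2 231.3] yaw 76.15 tilt [ 0.  0. -0.] F [ 0.8  -0.   -0.21] M [-0.005 -0.024  0.003] gap 0.996 q [ 1.195  0.15   1.437  0.     1.554 -0.134]
[[-0.     0.239  0.971]
 [-0.     0.971 -0.239]
 [-1.    -0.    -0.   ]]
cam pos [ 71.71572357 574.35172127 373.12766488]
shift [ -58.7 -367.6  381.4] rotvec [1.6815e+02 1.0000e-02 0.0000e+00] rows 23.5
shift [ -58.7 -367.6  381.4] rotvec [-13.85  -0.     0.  ] rows 12.8
```

servo_tool:
  moves: [1, 0, -42, 61, -2, 0, 0, 1, 0, -84, 123, -4, 0, 0, 1, 0, -126, 184, -6, 0, 0, 1, 0, -168, 246, -8, 0, 0, 1, 0, -168, 246, -8, 0, 0]

```text
time: 1.57
position: [277.2, 401.3, 231.4]
tcp_rot: [0.703, 1.57, 0.604]
force: [1.2, -0.0, -0.6]
finger_gap: 1.004
```

```bash
python3 - <<'E'
from h import *
st(); plan([535,114,225],90)
E
```

```text
t 1.57 pos [277.2 401.3 231.4] yaw 84.32 tilt [ 0.   -0.01  0.01] F [ 1.17 -0.01 -0.59] M [ 0.04  -0.025  0.007] gap 1.004 q [ 0.808 -0.033  1.631 -0.     1.543 -0.663]
shift [   6.4 -260.4  284.9] rotvec [-5.68  0.01 -0.01] rows 9.3
```

servo_tool:
  moves: [1, 6, -260, 285, -5.7, 0, 0, 1, 6, -260, 285, -5.7, 0, 0, 1, 6, -260, 285, -5.7, 0, 0, 1, 6, -260, 285, -5.7, 0, 0, 1, 6, -260, 285, -5.7, 0, 0, 1, 6, -260, 285, -5.7, 0, 0, 1, 6, -260, 285, -5.7, 0, 0, 1, 6, -260, 285, -5.7, 0, 0]

```text
time: 2.23
position: [498.0, 154.2, 226.4]
tcp_rot: [0.114, 1.57, 0.111]
force: [0.9, 0.9, -0.4]
finger_gap: 0.997
```

```bash
python3 - <<'E'
from h import *
st(); plan([535,114,205],90)
E
```

```text
t 2.23 pos [498.  154.2 226.4] yaw 89.83 tilt [ 0.   -0.03  0.  ] F [ 0.85  0.86 -0.43] M [0.042 0.022 0.008] gap 0.997 q [ 0.152  0.04   1.568 -0.     1.533 -1.415]
shift [ 21.4 -40.1  37.1] rotvec [-0.17  0.03 -0.  ] rows 1.4
```

servo_tool:
  moves: [1, 21, -40, 37, 0, 0, 0, 1, 21, -40, 37, 0, 0, 0, 1, 21, -40, 37, 0, 0, 0, 1, 21, -40, 37, 0, 0, 0]

```text
time: 2.57
position: [533.9, 115.6, 204.6]
tcp_rot: [-3.13, 1.569, -3.134]
force: [-0.2, -0.0, -0.9]
finger_gap: 0.995
```

```bash
python3 - <<'E'
from h import *
st(); KP=cam("wrist"); im=robot.capture("wrist"); cv2.imwrite("pics/w1.png",im)
for d in robot.look_for("wrist","screw_top"): u,v=np.array(d["position"])*[640,480]; print("screw",u,v,pix2z("wrist",u,v,139,KP),d["confidence"])
E
```

```text
t 2.57 pos [533.9 115.6 204.6] yaw 89.76 tilt [ 0.    0.08 -0.  ] F [-0.24 -0.03 -0.86] M [-0.024 -0.016 -0.017] gap 0.995 q [ 0.072  0.102  1.546  0.     1.495 -1.494]
screw 318.592 235.392 [522.34299902 115.69558014 139.        ] 0.69
```

View pics/w1.png

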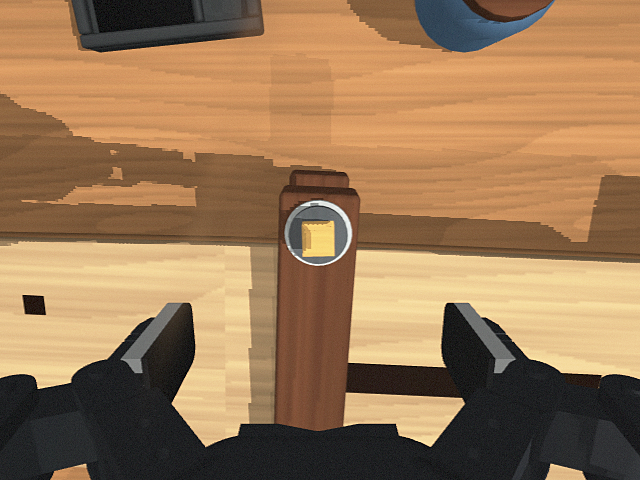

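The brass screw is at (318,236) on the clamp bar's end, head nearly square to the image. Enlarged crop next, to read its turn.

```bash
python3 - <<'E'
from h import *
im=cv2.imread("pics/w1.png"); c=im[190:280,270:370]
cv2.imwrite("pics/c2.png",cv2.resize(c,None,fx=6,fy=6,interpolation=cv2.INTER_CUBIC))
hsv=cv2.cvtColor(im,cv2.COLOR_BGR2HSV); KP=cam("wrist")
for vmin in (140,200,225):
    m=np.zeros((480,640),np.uint8); m[200:270,280:360]=((hsv[...,0]>14)&(hsv[...,0]<32)&(hsv[...,1]>90)&(hsv[...,2]>vmin))[200:270,280:360]
    n,l,s,ce=cv2.connectedComponentsWithStats(m); i=1+np.argmax(s[1:,4]); v,u=np.nonzero(l==i)
    W=np.array([pix2z("wrist",a,b,139,KP)[:2] for a,b in zip(u,v)]).astype(np.float32)
    print(vmin,s[i],cv2.minAreaRect(W),cv2.minAreaRect(np.c_[u,v].astype(np.float32)))
E
```

```text
140 [ 302  221   33   36 1154] ((524.086669921875, 116.55198669433594), (16.825380325317383, 18.906768798828125), 89.9185791015625) ((318.0, 238.5), (35.0, 32.0), 90.0)
200 [302 221  33  36 957] ((524.1675415039062, 116.23238372802734), (18.47437286376953, 16.891246795654297), 2.4565134048461914) ((317.5401306152344, 238.62359619140625), (34.33525085449219, 32.1580696105957), 87.95458984375)
225 [303 221  31  36 829] ((524.09716796875, 116.46184539794922), (18.806020736694336, 15.783760070800781), 0.465114563703537) ((318.0, 238.5), (35.0, 30.0), 90.0)
```

View pics/c2.png

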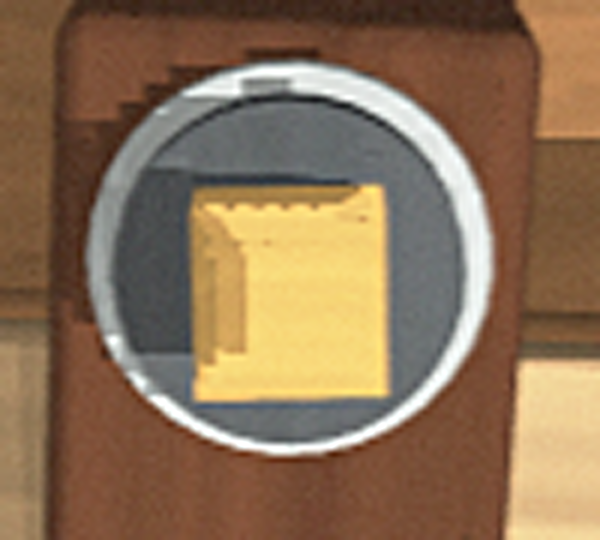

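```bash
python3 - <<'E'
from h import *
KP=cam("wrist"); KT=cam("top")
print("collar",pix2z("wrist",318.3,235.5,125.5,KP),"head outline",pix2z("wrist",318.3,238.5,135,KP))
st(); plan([392,-100,240],88); plan([392+5,-237,215],88.1)
E
```

```text
collar [526.04601947 116.71218362 125.5       ] head outline [525.09981556 116.70959159 135.        ]
t 2.67 pos [533.5 116.8 205.5] yaw 89.88 tilt [ 0.   -0.01  0.01] F [-0.82  0.71 -0.07] M [-0.002 -0.037 -0.006] gap 0.999 q [ 0.074  0.1    1.546  0.     1.495 -1.494]
shift [ -34.5 -217.1 -141. ] rotvec [ 1.88  0.01 -0.01] rows 6.3
shift [  -9.5 -354.  -135.7] rotvec [ 1.78  0.01 -0.01] rows 9.1
```

servo_tool:
  moves: [1, -10, -354, -136, 1.8, 0, 0, 1, -10, -354, -136, 1.8, 0, 0, 1, -10, -354, -136, 1.8, 0, 0, 1, -10, -354, -136, 1.8, 0, 0, 1, -10, -354, -136, 1.8, 0, 0, 1, -10, -354, -136, 1.8, 0, 0, 1, -10, -354, -136, 1.8, 0, 0, 1, -10, -354, -136, 1.8, 0, 0]

```text
time: 3.33
position: [412.6, -195.0, 215.0]
tcp_rot: [-0.532, 1.569, -0.564]
force: [0.8, -0.7, -0.4]
finger_gap: 0.995
```

```bash
python3 - <<'E'
from h import *
st(); plan([397,-237,205],88.1)
E
```

```text
t 3.33 pos [ 412.6 -195.   215. ] yaw 88.16 tilt [-0.   -0.1  -0.06] F [ 0.81 -0.65 -0.42] M [ 0.072 -0.055  0.03 ] gap 0.995 q [-0.611 -0.095  1.723  0.     1.512 -2.149]
shift [ 10.  -42.4 -14.3] rotvec [0.06 0.1  0.06] rows 1.1
```

servo_tool:
  moves: [1, 10, -42, -14, 0, 0, 0, 1, 10, -42, -14, 0, 0, 0, 1, 10, -42, -14, 0, 0, 0, 1, 10, -42, -14, 0, 0, 0]

```text
time: 3.67
position: [398.3, -235.3, 204.5]
tcp_rot: [-0.281, 1.57, -0.315]
force: [0.2, -0.4, -0.5]
finger_gap: 1.001
```

```bash
python3 - <<'E'
from h import *
st(); KP=cam("wrist"); im=robot.capture("wrist"); cv2.imwrite("pics/w2.png",im)
hsv=cv2.cvtColor(im,cv2.COLOR_BGR2HSV); m=((hsv[...,0]>5)&(hsv[...,0]<18)&(hsv[...,1]>190)&(hsv[...,2]>120)).astype(np.uint8)
n,l,s,ce=cv2.connectedComponentsWithStats(m)
for i in range(1,n):
    if s[i,4]>800:
        v,u=np.nonzero(l==i); W=np.array([pix2z("wrist",a,b,124,KP)[:2] for a,b in zip(u,v)]).astype(np.float32); print("orange",s[i],ce[i],cv2.minAreaRect(W))
for q in("key_grip","key_stand"):
  for d in robot.silhouettes("wrist",q)[:3]:
    v,u=np.nonzero(d["pixels"]); W=np.array([pix2z("wrist",a,b,124 if q=="key_grip" else 45,KP)[:2] for a,b in zip(u,v)]).astype(np.float32); print(q,d["confidence"],np.mean(u),np.mean(v),cv2.minAreaRect(W))
E
```

```text
t 3.67 pos [ 398.3 -235.3  204.5] yaw 88.06 tilt [-0.   -0.04 -0.01] F [ 0.2  -0.44 -0.47] M [-0.    -0.042 -0.041] gap 1.001 q [-0.701 -0.076  1.726  0.     1.491 -2.237]
key_grip 0.96 314.6255038475632 22.12019054598754 ((280.2186279296875, -234.1414031982422), (35.553367614746094, 23.70006561279297), 38.501869201660156)
key_grip 0.88 311.8448908018492 228.042722780169 ((390.4512634277344, -238.7136688232422), (23.162206649780273, 89.84517669677734), 87.39425659179688)
key_grip 0.82 52.15786821217085 206.73138465415144 ((370.7022705078125, -383.3143005371094), (39.15068435668945, 74.7842788696289), 14.259891510009766)
key_stand 0.79 314.62017032013875 197.57798454502444 ((390.2420654296875, -238.20240783691406), (100.23910522460938, 101.40814971923828), 76.81827545166016)
```

View pics/w2.png

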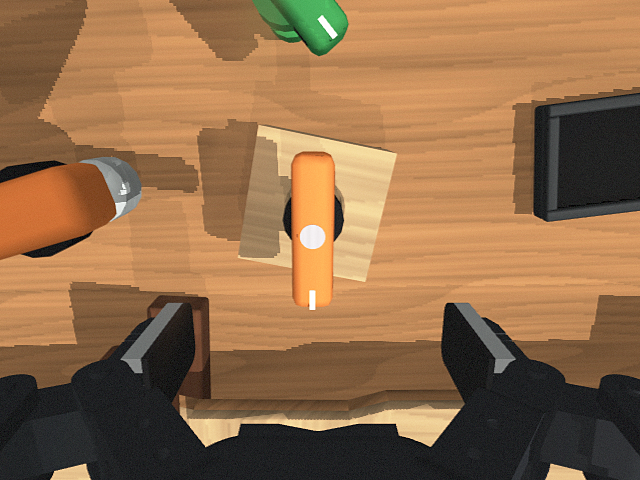

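The key bar is centred at (312,236) with the stand hole beneath it; the large orange key is at the left and the green one at the top, both clear of the fingers. Descending to grip.

```bash
python3 - <<'E'
from h import *
KP=cam("wrist"); print(pix2z("wrist",312.5,236,124,KP)); st(); plan([391.3,-238.5,92],87.7)
E
```

```text
[ 391.74197605 -237.87151082  124.        ]
t 3.82 pos [ 398.8 -234.8  204.5] yaw 88.18 tilt [-0.   -0.04 -0.02] F [-0.52  0.34 -0.43] M [ 0.02  -0.019 -0.012] gap 0.998 q [-0.699 -0.076  1.726  0.     1.491 -2.238]
shift [112.5  -3.9  -7.5] rotvec [0.48 0.04 0.02] rows 2.7
```

servo_tool:
  moves: [1, 20, -3.5, -7, 0.4, 0, 0, 1, 50, -3.5, -7, 0.4, 0, 0, 1, 80, -3.5, -7, 0.4, 0, 0, 1, 112, -3.5, -7, 0.4, 0, 0, 1, 112, -3.5, -7, 0.4, 0, 0]

```text
time: 4.23
position: [389.5, -236.6, 87.3]
tcp_rot: [2.467, 1.564, 2.428]
force: [-1.5, 1.6, -1.5]
finger_gap: 1.001
```

```bash
python3 - <<'E'
from h import *
st(); plan([391.5,-238.2,92],87.7)
E
```

```text
t 4.23 pos [ 389.5 -236.6   87.3] yaw 87.76 tilt [-0.    0.31  0.25] F [-1.54  1.63 -1.5 ] M [0.004 0.02  0.019] gap 1.001 q [-0.715  0.004  1.897 -0.     1.248 -2.247]
shift [-4.7 -1.5  2. ] rotvec [ 0.06 -0.31 -0.25] rows 0.1
```

servo_tool:
  moves: [1, 0, 0, 0, 0, 0, 0, 1, 0, 0, 0, 0, 0, 0, 1, 0, 0, 0, 0, 0, 0]

```text
time: 4.48
position: [392.0, -239.8, 94.1]
tcp_rot: [-0.696, 1.568, -0.737]
force: [-0.1, 0.2, 0.4]
finger_gap: 1.0
```

```bash
python3 - <<'E'
from h import *
st(); plan([391.5,-238.2,92],87.7)
E
```

```text
t 4.48 pos [ 392.  -239.8   94.1] yaw 87.69 tilt [-0.   -0.13 -0.11] F [-0.14  0.17  0.41] M [ 0.006  0.041 -0.019] gap 1.0 q [-7.170e-01 -2.000e-03  1.887e+00 -0.000e+00  1.253e+00 -2.247e+00]
shift [ 2.1  1.6 -0.6] rotvec [-0.01  0.13  0.11] rows 0.1
```

servo_tool:
  moves: [0, 1.5, 1, 0, 0, 0, 0, -0.5, 1.5, 1, 0, 0, 0, 0, -1, 1.5, 1, 0, 0, 0, 0, -1, 1.5, 1, 0, 0, 0, 0, -1, 1.5, 1, 0, 0, 0, 0, -1, 1.5, 1, 0, 0, 0, 0, -1, 1.5, 1, 0, 0, 0, 0, -1, 1.5, 1, 0, 0, 0, 0]
  grip_force: 100

```text
time: 5.15
position: [391.1, -238.5, 90.9]
tcp_rot: [-0.619, 1.57, -0.66]
force: [-1.4, 2.0, 6.4]
finger_gap: 0.262
```

```bash
python3 - <<'E'
from h import *
st()
E
```

```text
t 5.15 pos [ 391.1 -238.5   90.9] yaw 87.64 tilt [-0.   -0.02 -0.01] F [-1.38  2.04  6.35] M [0.347 0.212 0.006] gap 0.262 q [-0.716  0.     1.892  0.     1.249 -2.246]
```

servo_tool:
  moves: [-1, -15, 0, 0, 0, 0, 0, -1, -40, 0, 0, 0, 0, 0, -1, -70, 0, 0, 0, 0, 0, -1, -100, 0, 0, 0, 0, 0, -1, -130, 0, 0, 0, 0, 0, -1, -155, 0, 0, 0, 0, 0, -1, -155, 0, 0, 0, 0, 0, -1, -155, 0, 0, 0, 0, 0]

```text
time: 5.82
position: [391.2, -238.6, 246.0]
tcp_rot: [-0.741, 1.569, -0.782]
force: [-0.3, -0.1, -4.5]
finger_gap: 0.265
```

```bash
python3 - <<'E'
from h import *
st(); plan([524,115,246],90)
E
```

```text
t 5.82 pos [ 391.2 -238.6  246. ] yaw 87.64 tilt [-0.   -0.06 -0.06] F [-0.34 -0.13 -4.51] M [-0.022  0.007 -0.001] gap 0.265 q [-0.716 -0.102  1.666 -0.     1.576 -2.246]
shift [-3.000e-01  3.588e+02  1.181e+02] rotvec [-2.36  0.06  0.06] rows 9.1
```

servo_tool:
  moves: [-1, 0, 15, 5, 0, 0, 0, -1, 0, 45, 15, 0, 0, 0, -1, 0, 78, 26, -1, 0, 0, -1, 0, 111, 37, -1, 0, 0, -1, 0, 144, 47, -1, 0, 0, -1, 0, 177, 58, -2, 0, 0, -1, 0, 210, 69, -2, 0, 0, -1, 0, 243, 80, -2.4, 0, 0]

```text
time: 6.48
position: [480.6, 2.9, 243.6]
tcp_rot: [3.047, 1.568, 3.048]
force: [0.2, -1.2, -3.3]
finger_gap: 0.264
```

```bash
python3 - <<'E'
from h import *
st(); plan([524,115,246],90)
E
```

```text
t 6.48 pos [480.6   2.9 243.6] yaw 90.04 tilt [-0.    0.14  0.01] F [ 0.21 -1.24 -3.32] M [-0.016 -0.063 -0.005] gap 0.264 q [-0.154 -0.05   1.623 -0.     1.571 -1.726]
shift [ -2.5 112.1  43.4] rotvec [ 0.04 -0.14 -0.01] rows 2.9
```

servo_tool:
  moves: [-1, 0, 30, 11, 0, 0, 0, -1, 0, 60, 22, 0, 0, 0, -1, 0, 88, 33, 0, 0, 0, -1, 0, 106, 40, 0, 0, 0, -1, 0, 114, 43, 0, 0, 0, -1, 0, 114, 43, 0, 0, 0, -1, 0, 114, 43, 0, 0, 0, -1, 0, 114, 43, 0, 0, 0]

```text
time: 7.15
position: [523.4, 114.2, 244.8]
tcp_rot: [-2.73, 1.57, -2.73]
force: [0.2, -0.0, -3.1]
finger_gap: 0.263
```

```bash
python3 - <<'E'
from h import *
st(); KP=cam("wrist"); im=robot.capture("wrist"); cv2.imwrite("pics/w3.png",im)
p=pose()[0]
for o in ((-17.5,0),(0,17.5),(0,-17.5)): print(w2pix("wrist",[p[0]+o[0],p[1]+o[1],160],KP))
print("screw collar predicted",w2pix("wrist",[525.5,116.3,125],KP))
E
```

```text
t 7.15 pos [523.4 114.2 244.8] yaw 90.0 tilt [ 0.    0.06 -0.03] F [ 0.19 -0.02 -3.07] M [-0.005  0.045 -0.016] gap 0.263 q [ 0.071  0.065  1.505 -0.     1.573 -1.5  ]
[318.35575935 216.11900189]
[349.11107235 246.23508848]
[287.54892727 246.17720968]
screw collar predicted [321.75450498 233.69847738]
```

View pics/w3.png

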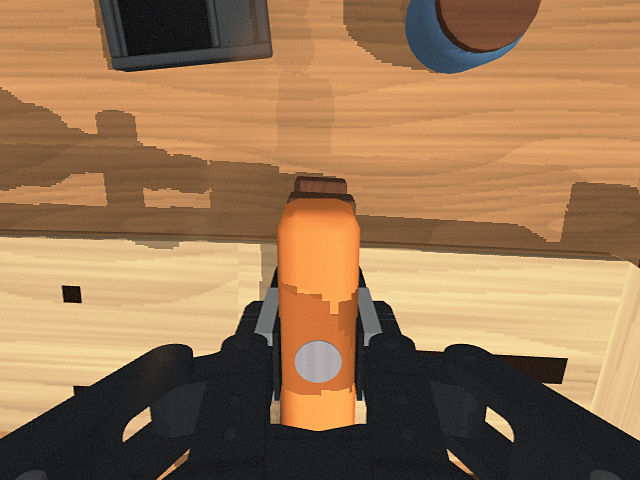

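```bash
python3 - <<'E'
from h import *
KP=cam("wrist"); p=pose()[0]; st(); print("disc rel TCP",pix2z("wrist",318,361,p[2]+33.1,KP)-p)
for n in ("top","scene"):
    im=robot.capture(n); K=cam(n); cv2.imwrite(f"pics/{n}1.png",im)
    u,v=w2pix(n,[523,115,150],K).astype(int); c=im[max(v-60,0):v+60,u-60:u+60]; print(n,u,v)
    cv2.imwrite(f"pics/{n}1c.png",cv2.resize(c,(480,480),interpolation=cv2.INTER_CUBIC))
a=np.hstack([cv2.imread("pics/top1c.png")[:,:390],cv2.imread("pics/scene1c.png")[:,:400]]); cv2.imwrite("pics/c3.png",a)
E
```

```text
t 7.2 pos [523.5 114.1 245.1] yaw 89.98 tilt [ 0.    0.03 -0.02] F [-0.56 -0.38 -2.54] M [-0.011 -0.032 -0.022] gap 0.269 q [ 0.071  0.065  1.504 -0.     1.573 -1.5  ]
disc rel TCP [ 0.16880868 -0.16543866 33.1       ]
top 178 204
scene 438 245
```

View pics/c3.png

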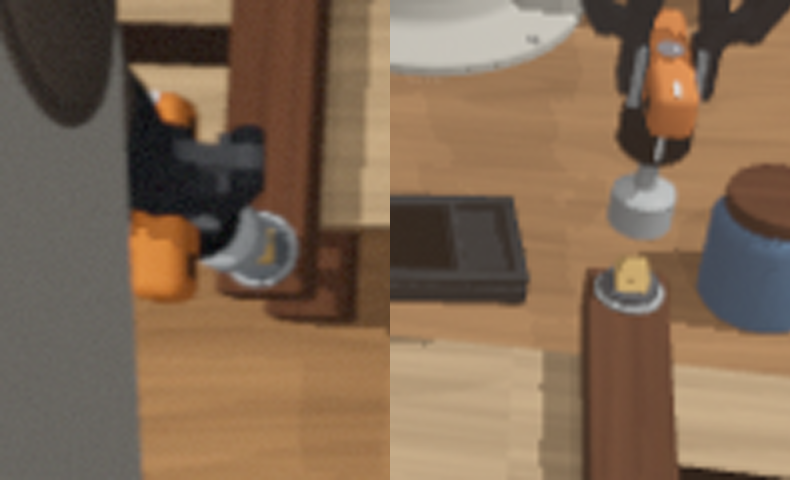

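```bash
python3 - <<'E'
from h import *
K=cam("scene"); p=pose()[0]; mz=p[2]-81
im=cv2.imread("pics/scene1.png"); g=cv2.cvtColor(im,cv2.COLOR_BGR2HSV)
print("mouth pred",w2pix("scene",[p[0],p[1],mz],K),"collar pred",w2pix("scene",[525.3,116.2,124.8],K),"head top pred",w2pix("scene",[525.3,116.2,139],K), "d/dy",w2pix("scene",[525,117,139],K)-w2pix("scene",[525,116,139],K),"d/dx",w2pix("scene",[526,116,139],K)-w2pix("scene",[525,116,139],K))
# nose: width rows, low saturation bright pixels
for v in range(226,262,2):
    u=np.arange(415,460); row=g[v,415:460].astype(int); nose=(row[:,1]<60)&(row[:,2]>90); br=(row[:,0]>14)&(row[:,0]<32)&(row[:,1]>90)&(row[:,2]>130)
    print(v,"grey",u[nose][[0,-1]] if nose.any() else "","brass",u[br][[0,-1]] if br.any() else "")
E
```

```text
mouth pred [439.12992601 240.51631625] collar pred [437.51178658 254.97291003] head top pred [438.42839882 250.04552636] d/dy [0.45180325 0.03308391] d/dx [0.03333305 0.27505609]
226 grey [440 440] brass [415 459]
228 grey [438 444] brass [422 459]
230 grey [434 447] brass [415 458]
232 grey [433 448] brass [415 458]
234 grey [433 449] brass [415 458]
236 grey [433 459] brass [420 457]
238 grey [433 459] brass [415 451]
240 grey [433 447] brass [416 456]
242 grey [435 457] brass [415 456]
244 grey [439 457] brass [419 449]
246 grey [456 456] brass [416 455]
248 grey  brass [415 440]
250 grey  brass [415 442]
252 grey [433 433] brass [416 442]
254 grey [430 444] brass [415 442]
256 grey [429 445] brass [416 442]
258 grey [429 446] brass [416 424]
260 grey [431 445] brass [416 424]
```

servo_tool:
  moves: [-1, 6, 0.6, 1, 0, 0, 0, -1, 12, 1.2, 2, 0, 0, 0, -1, 18, 1.2, 2, 0, 0, 0, -1, 18, 1.2, 2, 0, 0, 0, -1, 18, 1.2, 2, 0, 0, 0]

```text
time: 7.72
position: [525.6, 116.3, 226.8]
tcp_rot: [-2.953, 1.57, -2.953]
force: [0.5, -0.0, -3.4]
finger_gap: 0.267
```

```bash
python3 - <<'E'
from h import *
st(); p=pose()[0]; cs=[]
for n in ("top","scene"):
    im=np.mean([robot.capture(n) for _ in range(3)],0).astype(np.uint8); K=cam(n); cv2.imwrite(f"pics/{n}2.png",im)
    u,v=w2pix(n,[525,115,140],K).astype(int); u0,v0=u-25,v-25; c=im[v0:v0+50,u0:u0+48]
    print(n,"crop origin",u0,v0,"mouth pred",w2pix(n,[p[0],p[1],p[2]-81],K),"collar pred",w2pix(n,[525.7,115.5,124.8],K))
    cs.append(cv2.resize(c,None,fx=8,fy=8,interpolation=cv2.INTER_CUBIC))
cv2.imwrite("pics/c4.png",np.hstack(cs))
E
```

```text
t 7.72 pos [525.6 116.3 226.8] yaw 90.04 tilt [ 0.    0.06 -0.01] F [ 0.49 -0.02 -3.43] M [-0.006  0.004 -0.039] gap 0.267 q [ 0.075  0.076  1.529 -0.     1.538 -1.497]
top crop origin 155 179 mouth pred [178.85628954 204.03891032] collar pred [182.32854702 205.7768088 ]
scene crop origin 412 224 mouth pred [438.91825843 247.73661595] collar pred [437.21074052 255.06021781]
```

View pics/c4.png

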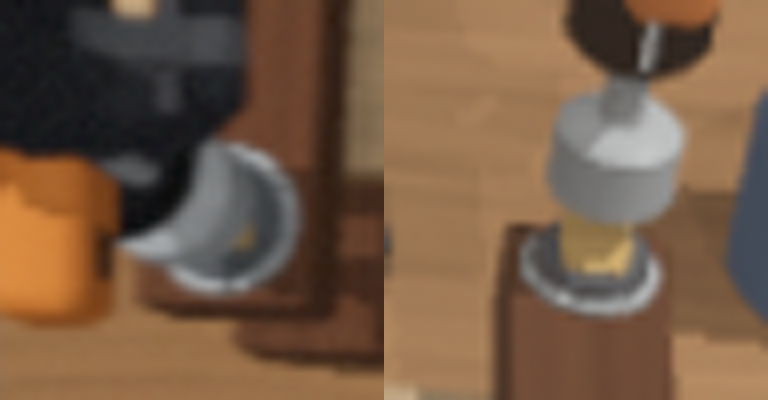

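```bash
python3 - <<'E'
from h import *
p=pose()[0]; K=cam("scene"); im=cv2.imread("pics/scene2.png").astype(float)
def edges(v,a,b):
    # strongest colour-gradient positions, subpixel
    r=im[v,a:b]; g=np.linalg.norm(np.diff(r,axis=0),axis=1)
    pk=[i for i in range(1,len(g)-1) if g[i]>=g[i-1] and g[i]>g[i+1] and g[i]>25]
    return [(round(a+i+.5+ .5*(g[i-1]-g[i+1])/(g[i-1]-2*g[i]+g[i+1]),2),int(g[i])) for i in pk]
for v in list(range(212,262,2)): print(v,edges(v,424,462))
for h in (0,13,26,38,62,100,114): print("axis h",h,w2pix("scene",[p[0],p[1],p[2]-81+h],K).round(2))
for z in(124.8,132,139):print("screw z",z,w2pix("scene",[525.7,115.5,z],K).round(2))
E
```

```text
212 [(np.float64(433.91), 70), (np.float64(437.78), 59), (np.float64(440.73), 53), (np.float64(444.07), 36), (np.float64(453.69), 72), (np.float64(455.54), 72), (np.float64(458.64), 98)]
214 [(np.float64(434.37), 74), (np.float64(437.55), 86), (np.float64(440.46), 43), (np.float64(444.46), 34), (np.float64(448.52), 82), (np.float64(450.11), 69), (np.float64(453.97), 60), (np.float64(455.19), 70), (np.float64(458.47), 109)]
216 [(np.float64(434.77), 47), (np.float64(437.39), 51), (np.float64(439.71), 65), (np.float64(442.7), 41), (np.float64(444.42), 36), (np.float64(448.57), 116), (np.float64(450.42), 64), (np.float64(454.85), 85), (np.float64(457.59), 100)]
218 [(np.float64(435.62), 89), (np.float64(439.6), 70), (np.float64(442.65), 54), (np.float64(445.33), 26), (np.float64(454.57), 36)]
220 [(np.float64(435.12), 69), (np.float64(440.88), 32), (np.float64(442.04), 29)]
222 [(np.float64(434.79), 82), (np.float64(441.54), 66)]
224 [(np.float64(434.54), 83), (np.float64(441.62), 67), (np.float64(453.49), 28)]
226 [(np.float64(433.96), 77), (np.float64(442.88), 41), (np.float64(444.11)
[... 1628 characters left out ...]
), 60), (np.float64(445.24), 55), (np.float64(454.12), 26)]
258 [(np.float64(425.59), 77), (np.float64(428.68), 73), (np.float64(430.44), 51), (np.float64(434.53), 37), (np.float64(441.26), 31), (np.float64(444.7), 128), (np.float64(446.1), 82), (np.float64(454.63), 35)]
260 [(np.float64(425.47), 74), (np.float64(430.82), 46), (np.float64(434.7), 49), (np.float64(443.28), 68), (np.float64(445.47), 90), (np.float64(455.69), 32)]
axis h 0 [439.01 247.53]
axis h 13 [439.87 242.92]
axis h 26 [440.74 238.24]
axis h 38 [441.56 233.87]
axis h 62 [443.22 224.96]
axis h 100 [445.93 210.39]
axis h 114 [446.96 204.87]
screw z 124.8 [437.21 255.06]
screw z 132 [437.67 252.57]
screw z 139 [438.13 250.13]
```

servo_tool:
  moves: [-1, 0, -1, 0, 0, 0, 0, -1, 3, -1, 0, 0, 0, 0, -1, 5, -1, 0, 0, 0, 0, -1, 6, -1, 0, 0, 0, 0, -1, 6, -1, 0, 0, 0, 0, -1, 6, -1, 0, 0, 0, 0]

```text
time: 8.52
position: [525.8, 115.3, 221.3]
tcp_rot: [-2.824, 1.571, -2.823]
force: [0.9, -0.5, -2.9]
finger_gap: 0.266
```

```bash
python3 - <<'E'
from h import *
st()
E
```

```text
t 8.52 pos [525.8 115.3 221.3] yaw 90.04 tilt [ 0.    0.01 -0.  ] F [ 0.86 -0.48 -2.9 ] M [ 0.001 -0.037 -0.039] gap 0.266 q [ 0.073  0.078  1.538 -0.     1.526 -1.499]
```

servo_tool:
  moves: [-1, 1, -0.3, 0, 0, 0, 0, -1, 2, -0.3, 0, 0, 0, 0, -1, 3, -0.3, 0, 0, 0, 0, -1, 4, -0.3, 0, 0, 0, 0, -1, 4, -0.3, 0, 0, 0, 0]

```text
time: 8.93
position: [525.8, 115.0, 217.2]
tcp_rot: [-2.857, 1.57, -2.856]
force: [0.4, 0.9, -3.5]
finger_gap: 0.267
```

```bash
python3 - <<'E'
from h import *
st()
E
```

```text
t 8.93 pos [525.8 115.  217.2] yaw 90.04 tilt [ 0.    0.02 -0.01] F [ 0.36  0.95 -3.47] M [-0.029  0.018 -0.012] gap 0.267 q [ 0.072  0.079  1.545 -0.     1.518 -1.499]
```

servo_tool:
  moves: [-1, 1, 0, 0, 0, 0, 0, -1, 1.5, 0, 0, 0, 0, 0, -1, 2, 0, 0, 0, 0, 0, -1, 2.5, 0, 0, 0, 0, 0, -1, 3, 0, 0, 0, 0, 0]

```text
time: 9.35
position: [525.8, 115.0, 214.4]
tcp_rot: [-2.117, 1.571, -2.116]
force: [0.4, 0.1, -3.2]
finger_gap: 0.269
```

```bash
python3 - <<'E'
from h import *
st()
E
```

```text
t 9.35 pos [525.8 115.  214.4] yaw 90.04 tilt [ 0.    0.   -0.01] F [ 0.39  0.09 -3.23] M [ 0.018 -0.016  0.012] gap 0.269 q [ 0.072  0.08   1.549 -0.     1.512 -1.499]
```

servo_tool:
  moves: [-1, 1, 0, 0, 0, 0, 0, -1, 2, 0, 0, 0, 0, 0, -1, 3, 0, 0, 0, 0, 0, -1, 4, 0, 0, 0, 0, 0, -1, 5, 0, 0, 0, 0, 0, -1, 6, 0, 0, 0, 0, 0, -1, 6, 0, 0, 0, 0, 0]

```text
time: 9.93
position: [525.8, 115.0, 208.2]
tcp_rot: [-2.9, 1.57, -2.899]
force: [0.8, 0.5, -4.5]
finger_gap: 0.266
```

```bash
python3 - <<'E'
from h import *
st()
E
```

```text
t 9.93 pos [525.8 115.  208.2] yaw 90.04 tilt [ 0.    0.02 -0.01] F [ 0.79  0.47 -4.46] M [-0.044  0.     0.033] gap 0.266 q [ 0.072  0.083  1.559 -0.     1.5   -1.499]
```

servo_tool:
  moves: [-1, 0.5, 0, 0, 0, 0, 0, -1, 1, 0, 0, 0, 0, 0, -1, 1.5, 0, 0, 0, 0, 0, -1, 2, 0, 0, 0, 0, 0, -1, 2, 0, 0, 0, 0, 0]

```text
time: 10.35
position: [525.8, 115.0, 206.3]
tcp_rot: [-2.643, 1.571, -2.642]
force: [0.8, 0.1, -3.4]
finger_gap: 0.264
```

```bash
python3 - <<'E'
from h import *
st()
E
```

```text
t 10.35 pos [525.8 115.  206.3] yaw 90.05 tilt [ 0.    0.01 -0.01] F [ 0.8   0.06 -3.39] M [-0.022 -0.028 -0.076] gap 0.264 q [ 0.072  0.084  1.562 -0.     1.496 -1.499]
```

servo_tool:
  moves: [-1, 0.3, 0, 0, 0, 0, 0, -1, 0.6, 0, 0, 0, 0, 0, -1, 0.6, 0, 0, 0, 0, 0]

```text
time: 10.6
position: [525.8, 115.0, 205.8]
tcp_rot: [-2.066, 1.571, -2.065]
force: [-0.2, -0.5, -3.4]
finger_gap: 0.263
```

servo_tool:
  moves: [-1, 0.3, 0, 0, 0, 0, 0, -1, 0.5, 0, 0, 0, 0, 0, -1, 0.5, 0, 0, 0, 0, 0]

```text
time: 10.85
position: [525.9, 115.0, 205.4]
tcp_rot: [-1.161, 1.571, -1.16]
force: [-0.2, 0.0, -2.7]
finger_gap: 0.269
```

servo_tool:
  moves: [-1, 0.3, 0, 0, 0, 0, 0, -1, 0.5, 0, 0, 0, 0, 0, -1, 0.5, 0, 0, 0, 0, 0]

```text
time: 11.1
position: [526.0, 115.0, 205.2]
tcp_rot: [-0.116, 1.57, -0.115]
force: [-1.1, -0.0, 3.2]
finger_gap: 0.272
```

```bash
python3 - <<'E'
from h import *
st()
E
```

```text
t 11.1 pos [526.  115.  205.2] yaw 90.04 tilt [-0.   -0.03 -0.  ] F [-1.05 -0.02  3.23] M [-0.053  0.25  -0.052] gap 0.272 q [ 0.072  0.084  1.564 -0.     1.493 -1.499]
```

servo_tool:
  moves: [-1, 0, 0, 0, 1, 0, 0, -1, 0, 0, 0, 2, 0, 0, -1, 0, 0, 0, 3, 0, 0, -1, 0, 0, 0, 4, 0, 0, -1, 0, 0, 0, 5, 0, 0, -1, 0, 0, 0, 6, 0, 0, -1, 0, 0, 0, 7, 0, 0, -1, 0, 0, 0, 8, 0, 0]

```text
time: 11.77
position: [525.9, 115.1, 205.1]
tcp_rot: [0.4, 1.57, 0.259]
force: [-1.0, 0.7, 5.6]
finger_gap: 0.264
```

```bash
python3 -c "
from h import *
st()"
```

```text
t 11.77 pos [525.9 115.1 205.1] yaw 81.94 tilt [ 0.   -0.02  0.01] F [-1.01  0.65  5.64] M [0.168 0.199 0.04 ] gap 0.264 q [ 0.072  0.084  1.564  0.     1.493 -1.358]
```

servo_tool:
  moves: [-1, -0.2, 0, 0, 1, 0, 0, -1, -0.2, 0, 0, 2, 0, 0, -1, -0.2, 0, 0, 3, 0, 0, -1, -0.2, 0, 0, 4, 0, 0, -1, -0.2, 0, 0, 5, 0, 0, -1, -0.2, 0, 0, 6, 0, 0, -1, -0.2, 0, 0, 7, 0, 0, -1, -0.2, 0, 0, 8, 0, 0]

```text
time: 12.43
position: [525.9, 115.1, 205.0]
tcp_rot: [1.449, 1.571, 1.169]
force: [0.1, 1.1, 3.6]
finger_gap: 0.259
```

```bash
python3 -c "
from h import *
st()"
```

```text
t 12.43 pos [525.9 115.1 205. ] yaw 73.95 tilt [ 0. -0.  0.] F [0.1  1.1  3.64] M [ 0.506 -0.001  0.101] gap 0.259 q [ 0.072  0.084  1.564  0.     1.493 -1.218]
```

servo_tool:
  moves: [-1, -0.2, 0, 0, 1, 0, 0, -1, -0.2, 0, 0, 2, 0, 0, -1, -0.2, 0, 0, 3, 0, 0, -1, -0.2, 0, 0, 4, 0, 0, -1, -0.2, 0, 0, 5, 0, 0, -1, -0.2, 0, 0, 6, 0, 0, -1, -0.2, 0, 0, 7, 0, 0, -1, -0.2, 0, 0, 8, 0, 0]

```text
time: 13.1
position: [525.8, 115.1, 205.1]
tcp_rot: [-2.76, 1.57, 3.103]
force: [0.3, 2.7, -1.2]
finger_gap: 0.27
```

```bash
python3 -c "
from h import *
st()"
```

```text
t 13.1 pos [525.8 115.1 205.1] yaw 65.95 tilt [ 0.    0.02 -0.01] F [ 0.26  2.65 -1.24] M [ 0.543 -0.008  0.051] gap 0.27 q [ 0.072  0.084  1.564  0.     1.494 -1.079]
```

servo_tool:
  moves: [-1, 0, 0, 0, 1, 0, 0, -1, 0, 0, 0, 2, 0, 0, -1, 0, 0, 0, 3, 0, 0, -1, 0, 0, 0, 4, 0, 0, -1, 0, 0, 0, 5, 0, 0, -1, 0, 0, 0, 6, 0, 0, -1, 0, 0, 0, 7, 0, 0, -1, 0, 0, 0, 8, 0, 0]

```text
time: 13.77
position: [525.8, 115.1, 205.1]
tcp_rot: [-2.901, 1.571, 2.822]
force: [0.7, 3.9, -4.1]
finger_gap: 0.265
```

```bash
python3 -c "
from h import *
st()"
```

```text
t 13.77 pos [525.8 115.1 205.1] yaw 57.95 tilt [ 0.    0.01 -0.  ] F [ 0.65  3.94 -4.07] M [ 1.067 -0.385  0.092] gap 0.265 q [ 0.072  0.084  1.564  0.     1.494 -0.939]
```

servo_tool:
  moves: [-1, 0.1, 0.3, -0.2, 1, 0, 0, -1, 0.1, 0.3, -0.2, 2, 0, 0, -1, 0.1, 0.3, -0.2, 3, 0, 0, -1, 0.1, 0.3, -0.2, 4, 0, 0, -1, 0.1, 0.3, -0.2, 5, 0, 0, -1, 0.1, 0.3, -0.2, 6, 0, 0, -1, 0.1, 0.3, -0.2, 7, 0, 0, -1, 0.1, 0.3, -0.2, 8, 0, 0]

```text
time: 14.43
position: [525.9, 115.3, 205.1]
tcp_rot: [-0.685, 1.571, -1.384]
force: [3.1, 3.4, -4.6]
finger_gap: 0.268
```

```bash
python3 -c "
from h import *
st()"
```

```text
t 14.43 pos [525.9 115.3 205.1] yaw 49.94 tilt [-0.   -0.01 -0.  ] F [ 3.11  3.45 -4.6 ] M [ 0.834 -0.779  0.066] gap 0.268 q [ 0.073  0.085  1.564 -0.     1.493 -0.799]
```

servo_tool:
  moves: [-1, 0.1, 0, 0, 1, 0, 0, -1, 0.1, 0, 0, 2, 0, 0, -1, 0.1, 0, 0, 3, 0, 0, -1, 0.1, 0, 0, 4, 0, 0, -1, 0.1, 0, 0, 5, 0, 0, -1, 0.1, 0, 0, 6, 0, 0, -1, 0.1, 0, 0, 7, 0, 0, -1, 0.1, 0, 0, 8, 0, 0]

```text
time: 15.1
position: [525.9, 115.4, 205.0]
tcp_rot: [1.005, 1.571, 0.167]
force: [3.7, 4.4, -4.9]
finger_gap: 0.268
```

```bash
python3 -c "
from h import *
st()"
```

```text
t 15.1 pos [525.9 115.4 205. ] yaw 41.95 tilt [ 0. -0.  0.] F [ 3.73  4.42 -4.88] M [ 0.984 -0.97   0.102] gap 0.268 q [ 0.073  0.085  1.564  0.     1.493 -0.659]
```

servo_tool:
  moves: [-1, 0.1, 0.3, 0, 1, 0, 0, -1, 0.1, 0.5, 0, 2, 0, 0, -1, 0.1, 0.5, 0, 3, 0, 0, -1, 0.1, 0.5, 0, 4, 0, 0, -1, 0.1, 0.5, 0, 5, 0, 0, -1, 0.1, 0.5, 0, 6, 0, 0, -1, 0.1, 0.5, 0, 7, 0, 0, -1, 0.1, 0.5, 0, 8, 0, 0]

```text
time: 15.77
position: [526.2, 115.7, 204.9]
tcp_rot: [-1.072, 1.571, -2.051]
force: [1.9, 2.4, -2.1]
finger_gap: 0.264
```

```bash
python3 -c "
from h import *
st()"
```

```text
t 15.77 pos [526.2 115.7 204.9] yaw 33.95 tilt [-0.   -0.   -0.01] F [ 1.95  2.44 -2.13] M [ 0.385 -0.498  0.325] gap 0.264 q [ 0.074  0.085  1.563 -0.     1.493 -0.519]
```

Mz has jumped to 0.33, so the screw has reached its stop. I'll continue in small steps.

servo_tool:
  moves: [-1, 0, 0, 0, 1, 0, 0, -1, 0, 0, 0, 2, 0, 0, -1, 0, 0, 0, 3, 0, 0]

```text
time: 16.02
position: [526.2, 115.7, 204.9]
tcp_rot: [-0.603, 1.571, -1.634]
force: [2.1, 1.5, -1.8]
finger_gap: 0.265
```

```bash
python3 -c "
from h import *
st()"
```

```text
t 16.02 pos [526.2 115.7 204.9] yaw 30.95 tilt [-0.   -0.01 -0.  ] F [ 2.14  1.52 -1.83] M [ 0.361 -0.525  0.393] gap 0.265 q [ 0.073  0.085  1.563 -0.     1.493 -0.467]
```

servo_tool:
  moves: [-1, 0, 0, 0, 1, 0, 0, -1, 0, 0, 0, 2, 0, 0, -1, 0, 0, 0, 3, 0, 0, -1, 0, 0, 0, 4, 0, 0]

```text
time: 16.35
position: [526.2, 115.7, 204.9]
tcp_rot: [-0.709, 1.571, -1.81]
force: [1.7, 1.4, -1.9]
finger_gap: 0.266
```

```bash
python3 -c "
from h import *
st()"
```

```text
t 16.35 pos [526.2 115.7 204.9] yaw 26.95 tilt [-0. -0. -0.] F [ 1.65  1.4  -1.92] M [ 0.406 -0.595  0.341] gap 0.266 q [ 0.073  0.086  1.563 -0.     1.493 -0.397]
```

The plateau at about 0.36 N m shows steady slipping, so I stop here. Next: a small back-turn inside the socket's play to relieve the torque, then check.

servo_tool:
  moves: [-1, 0, 0, 0, 0, 0, 0, -1, 0, 0, 0, 0, 0, 0, -1, 0, 0, 0, -2, 0, 0, -1, 0, 0, 0, -4, 0, 0, -1, 0, 0, 0, -5, 0, 0, -1, 0, 0, 0, -5, 0, 0]

```text
time: 16.85
position: [526.1, 115.6, 204.9]
tcp_rot: [-1.183, 1.57, -2.194]
force: [1.0, 0.7, -0.7]
finger_gap: 0.264
```

```bash
python3 -c "
from h import *
st()"
```

```text
t 16.85 pos [526.1 115.6 204.9] yaw 32.08 tilt [-0.   -0.01 -0.02] F [ 0.99  0.73 -0.69] M [ 0.113 -0.351  0.053] gap 0.264 q [ 0.073  0.085  1.563 -0.     1.493 -0.487]
```

servo_tool:
  moves: [-1, -1, 0, 0, 0, 0, 0, -1, -3, 0, 0, 0, 0, 0, -1, -6, 0, 0, 0, 0, 0, -1, -10, 0, 0, 0, 0, 0, -1, -15, 0, 0, 0, 0, 0, -1, -22, 0, 0, 0, 0, 0, -1, -32, 0, 0, 0, 0, 0, -1, -42, 0, 0, 0, 0, 0]

```text
time: 17.52
position: [526.2, 115.7, 248.1]
tcp_rot: [-0.043, 1.571, -1.054]
force: [0.3, -0.1, -3.4]
finger_gap: 0.264
```

```bash
python3 -c "
from h import *
st(); plan([391.2,-238.6,250],60); plan([391.2,-238.6,250],87)"
```

```text
t 17.52 pos [526.2 115.7 248.1] yaw 32.04 tilt [-0.   -0.01 -0.  ] F [ 0.3  -0.05 -3.45] M [0.005 0.003 0.031] gap 0.264 q [ 0.073  0.069  1.493 -0.     1.579 -0.486]
shift [  -1.8 -302.4  228.7] rotvec [-2.796e+01  1.000e-02  0.000e+00] rows 9.1
shift [  -1.8 -302.4  228.7] rotvec [-5.496e+01  1.000e-02  1.000e-02] rows 9.1
```

servo_tool:
  moves: [-1, 0, -11, 8, -3, 0, 0, -1, 0, -34, 26, -7, 0, 0, -1, 0, -60, 45, -11, 0, 0, -1, 0, -86, 65, -15, 0, 0, -1, 0, -112, 85, -19, 0, 0, -1, 0, -138, 104, -24, 0, 0, -1, 0, -164, 124, -29, 0, 0, -1, 0, -190, 144, -34, 0, 0]

```text
time: 18.18
position: [440.8, -108.4, 248.2]
tcp_rot: [-0.121, 1.57, -0.534]
force: [0.3, -0.3, -3.4]
finger_gap: 0.266
```

```bash
python3 -c "
from h import *
st(); plan([391,-238.3,250],87)"
```

```text
t 18.18 pos [ 440.8 -108.4  248.2] yaw 66.3 tilt [-0.   -0.07 -0.01] F [ 0.28 -0.31 -3.38] M [-0.063 -0.076  0.001] gap 0.266 q [-0.411 -0.112  1.671 -0.     1.581 -1.568]
shift [  -1.8 -138.9    6.6] rotvec [-2.07e+01  7.00e-02  2.00e-02] rows 3.3
```

servo_tool:
  moves: [-1, 0, -30, 1.5, -4, 0, 0, -1, 0, -60, 3, -8, 0, 0, -1, 0, -90, 4.5, -13, 0, 0, -1, 0, -115, 5.5, -18, 0, 0, -1, 0, -131, 6, -21, 0, 0, -1, 0, -137, 6.5, -21, 0, 0, -1, 0, -137, 6.5, -21, 0, 0, -1, 0, -137, 6.5, -21, 0, 0]

```text
time: 18.85
position: [392.1, -234.7, 247.5]
tcp_rot: [-0.157, 1.57, -0.211]
force: [-0.7, 0.3, -3.7]
finger_gap: 0.268
```

```bash
python3 -c "
from h import *
st(); plan([391,-238.3,171],87)"
```

```text
t 18.85 pos [ 392.1 -234.7  247.5] yaw 86.92 tilt [-0.   -0.02 -0.  ] F [-0.66  0.34 -3.75] M [ 0.076 -0.056 -0.005] gap 0.268 q [-0.708 -0.104  1.666  0.     1.58  -2.225]
shift [76.5 -3.6 -0.9] rotvec [-0.08  0.02  0.  ] rows 1.8
```

servo_tool:
  moves: [-1, 15, -3.6, -1, 0, 0, 0, -1, 40, -3.6, -1, 0, 0, 0, -1, 65, -3.6, -1, 0, 0, 0, -1, 85, -3.6, -1, 0, 0, 0, -1, 97, -3.6, -1, 0, 0, 0, -1, 97, -3.6, -1, 0, 0, 0, -1, 97, -3.6, -1, 0, 0, 0]

```text
time: 19.43
position: [391.1, -237.7, 150.3]
tcp_rot: [2.349, 1.57, 2.298]
force: [0.9, -0.1, -3.2]
finger_gap: 0.269
```

```bash
python3 - <<'E'
from h import *
st(); p=pose()[0]; im=robot.capture("scene"); K=cam("scene"); u,v=w2pix("scene",[391,-238,70],K).astype(int)
cv2.imwrite("pics/c5.png",cv2.resize(im[v-45:v+35,u-45:u+45],None,fx=7,fy=7,interpolation=cv2.INTER_CUBIC))
print(u-45,v-45,"mouth",w2pix("scene",[p[0],p[1],p[2]-81],K),"hole centre",w2pix("scene",[390.8,-238.2,45],K))
E
```

```text
t 19.43 pos [ 391.1 -237.7  150.3] yaw 87.07 tilt [-0.    0.02  0.02] F [ 0.9  -0.1  -3.18] M [-0.02  -0.008 -0.021] gap 0.269 q [-0.715 -0.053  1.816  0.     1.379 -2.234]
246 183 mouth [291.93055361 229.00363037] hole centre [291.95790686 236.43995386]
```

View pics/c5.png

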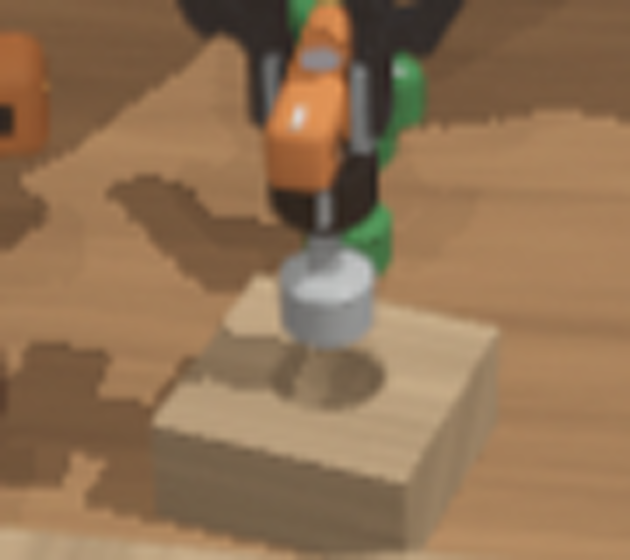

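Nose (328,300) sits centred over the hole (330,375), and the housing's white mark is offset from the bar's, so the key did slip. Lowering.

servo_tool:
  moves: [-1, 10, 0, 0, 0, 0, 0, -1, 18, 0, 0, 0, 0, 0, -1, 23, 0, 0, 0, 0, 0, -1, 26, 0, 0, 0, 0, 0, -1, 29, 0, 0, 0, 0, 0, -1, 32, 0, 0, 0, 0, 0, -1, 35, 0, 0, 0, 0, 0, -1, 35, 0, 0, 0, 0, 0]

```text
time: 20.15
position: [390.5, -238.4, 114.4]
tcp_rot: [2.58, 1.57, 2.529]
force: [-0.7, 1.3, -4.4]
finger_gap: 0.27
```

```bash
python3 - <<'E'
from h import *
st(); K=cam("scene"); c=np.array([391.1,-237.7,69.3])
print("axis mid-nose",w2pix("scene",c+[0,0,13],K))
for a in (-3,0,3,6,9,12,15,20): t=np.radians(a); print(a,[w2pix("scene",c+[20*np.cos(t),20*np.sin(t),h],K).round(2).tolist() for h in (50,62)], w2pix("scene",c+[45*np.cos(t),45*np.sin(t),112],K).round(2).tolist())
E
```

```text
t 20.15 pos [ 390.5 -238.4  114.4] yaw 87.04 tilt [-0.    0.03  0.02] F [-0.65  1.33 -4.37] M [-0.007 -0.001 -0.015] gap 0.27 q [-0.717 -0.024  1.864 -0.     1.302 -2.236]
axis mid-nose [291.81463816 224.92592179]
-3 [[289.88, 217.48], [289.76, 213.52]] [287.11, 202.06]
0 [[290.29, 217.52], [290.18, 213.55]] [288.08, 202.14]
3 [[290.71, 217.54], [290.59, 213.58]] [289.06, 202.19]
6 [[291.12, 217.55], [291.01, 213.59]] [290.05, 202.22]
9 [[291.54, 217.55], [291.44, 213.58]] [291.03, 202.21]
12 [[291.96, 217.54], [291.86, 213.57]] [292.02, 202.18]
15 [[292.38, 217.51], [292.28, 213.54]] [293.0, 202.12]
20 [[293.07, 217.43], [292.97, 213.47]] [294.62, 201.95]
```

Slip is about 10° by the marks, as planned. Now the rest of the way down.

servo_tool:
  moves: [-1, 4, 0, 0, 0, 0, 0, -1, 8, 0, 0, 0, 0, 0, -1, 12, 0, 0, 0, 0, 0, -1, 16, 0, 0, 0, 0, 0, -1, 19, 0, 0, 0, 0, 0, -1, 21, 0, 0, 0, 0, 0, -1, 22, 0, 0, 0, 0, 0, -1, 22, 0, 0, 0, 0, 0]

```text
time: 20.82
position: [390.6, -238.5, 92.8]
tcp_rot: [2.987, 1.571, 2.936]
force: [-0.7, -0.2, -3.7]
finger_gap: 0.26
```

```bash
python3 - <<'E'
from h import *
st()
E
```

```text
t 20.82 pos [ 390.6 -238.5   92.8] yaw 87.05 tilt [-0.    0.02  0.  ] F [-0.65 -0.21 -3.7 ] M [0.002 0.073 0.001] gap 0.26 q [-7.170e-01 -2.000e-03  1.891e+00 -0.000e+00  1.253e+00 -2.236e+00]
```

servo_tool:
  moves: [-1, 0.6, 0, 0, 0, 0, 0, -1, 1.2, 0, 0, 0, 0, 0, -1, 1.6, 0, 0, 0, 0, 0, -1, 1.6, 0, 0, 0, 0, 0]

```text
time: 21.15
position: [390.7, -238.6, 91.4]
tcp_rot: [-1.603, 1.571, -1.655]
force: [-0.3, -1.0, -4.1]
finger_gap: 0.262
```

```bash
python3 - <<'E'
from h import *
st()
E
```

```text
t 21.15 pos [ 390.7 -238.6   91.4] yaw 87.05 tilt [ 0.    0.   -0.01] F [-0.33 -1.01 -4.08] M [-0.004  0.01  -0.021] gap 0.262 q [-7.170e-01 -1.000e-03  1.892e+00 -0.000e+00  1.250e+00 -2.236e+00]
```

servo_tool:
  moves: [-1, 0.4, 0, 0, 0, 0, 0, -1, 0.7, 0, 0, 0, 0, 0, -1, 0.7, 0, 0, 0, 0, 0]

```text
time: 21.4
position: [390.8, -238.6, 90.9]
tcp_rot: [-0.851, 1.57, -0.903]
force: [-0.3, 0.4, 2.4]
finger_gap: 0.269
```

```bash
python3 - <<'E'
from h import *
st()
E
```

```text
t 21.4 pos [ 390.8 -238.6   90.9] yaw 87.04 tilt [-0.   -0.01 -0.02] F [-0.28  0.35  2.35] M [ 0.196  0.182 -0.024] gap 0.269 q [-0.717 -0.     1.893 -0.     1.249 -2.236]
```

The key is on the floor of the hole. Releasing and retreating.

servo_tool:
  moves: [-0.3, 0, 0, 0, 0, 0, 0, 0.2, 0, 0, 0, 0, 0, 0, 1, 0, 0, 0, 0, 0, 0, 1, 0, 0, 0, 0, 0, 0, 1, 0, 0, 0, 0, 0, 0, 1, 0, 0, 0, 0, 0, 0]

```text
time: 21.9
position: [390.7, -238.6, 90.7]
tcp_rot: [-1.646, 1.571, -1.697]
force: [0.5, -0.2, -0.6]
finger_gap: 1.0
```

servo_tool:
  moves: [1, -10, 0, 0, 0, 0, 0, 1, -30, 0, 0, 0, 0, 0, 1, -60, 0, 0, 0, 0, 0, 1, -90, 0, 0, 0, 0, 0, 1, -114, 0, 5, 0, 0, 0, 1, -114, 0, 7, 0, 0, 0, 1, -114, 0, 7, 0, 0, 0]

```text
time: 22.48
position: [398.3, -239.2, 206.3]
tcp_rot: [-0.682, 1.568, -0.734]
force: [-0.5, -0.1, -1.0]
finger_gap: 0.998
```

```bash
python3 - <<'E'
from h import *
st(); KP=cam("wrist"); a=robot.capture("wrist"); b=robot.capture("scene"); K=cam("scene")
print("disc by eye later; key pred pix",w2pix("wrist",[390.7,-238.2,124],KP), "sceneorig", w2pix("scene",[391,-238,70],K))
u,v=w2pix("scene",[391,-238,80],K).astype(int); u2,v2=w2pix("scene",[525,115,130],K).astype(int)
f=lambda c,s:cv2.resize(c,s,interpolation=cv2.INTER_CUBIC)
top=np.hstack([f(b[v-40:v+40,u-40:u+40],(400,400)),f(b[v2-40:v2+40,u2-40:u2+40],(400,400))])
cv2.imwrite("pics/c6.png",f(top,(600,300)) if 0 else np.hstack([f(a[120:340,200:420],(400,400)),top[:,:400]]))
E
```

```text
t 22.48 pos [ 398.3 -239.2  206.3] yaw 87.05 tilt [-0.   -0.13 -0.1 ] F [-0.45 -0.05 -0.99] M [-0.042 -0.017 -0.019] gap 0.998 q [-0.707 -0.074  1.721 -0.     1.492 -2.226]
disc by eye later; key pred pix [319.84686973 233.6946026 ] sceneorig [291.81076858 228.76141719]
```

View pics/c6.png

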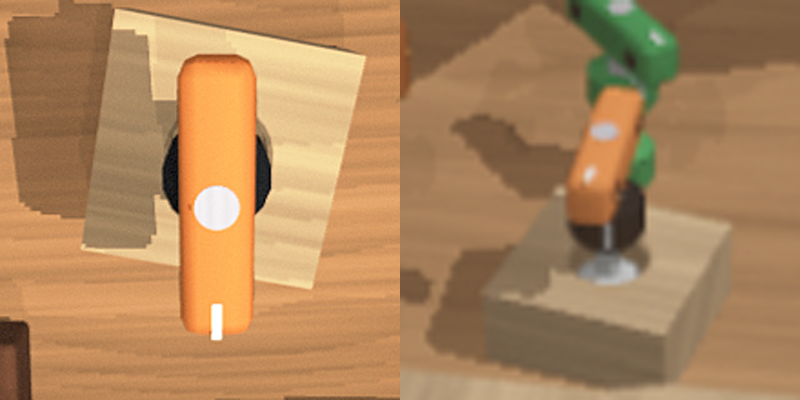

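The key stands upright and released in the hole, with its marks offset by the slip. Handing in.

```bash
python3 -c "
from h import *
st(); print(robot.job_done())"
```

```text
t 22.58 pos [ 397.4 -238.7  204.2] yaw 87.06 tilt [-0.    0.04  0.02] F [-1.01 -0.03 -0.49] M [-0.021  0.006 -0.067] gap 0.999 q [-0.707 -0.073  1.724 -0.     1.492 -2.227]
the job is handed in; nothing more can be done
None
```

I tightened the brass screw with the small orange slip key, stood the key back in its stand, and handed the job in at about 22.6 s.

- **Seating:** I lowered the socket onto the head until it touched the collar. It was carrying about 6 N there, and about 9 N as the turn began.
- **Tightening:** I turned it 63° clockwise. The torque ran at about 0.05–0.10 N m, then rose at the stop and held level at 0.33–0.39 N m, which is the key slipping. I stopped there, turned back 5° within the socket's play to release the torque, and lifted off without it catching.
- **Slip:** comparing the white marks in the scene picture gives about 10°. The torque readings put it between about 5° and 14°. Both are inside the 3–23° window.
- **Return:** the last pictures show the key upright and released in the hole, with the gripper open about 80 mm above it.

- **Checks that disagreed:** an early look by eye in the side and top pictures suggested the key was about 4 mm off the screw. A finer edge measurement put it nearer 1.5 mm, and the socket went on without force. Sideways force stayed under about 6 N while turning.
- **Not checked:** I did not measure the screw's final height directly; that it is tight rests on the torque plateau. I did not take a final picture of the jar, the inkstone or the instrument. I kept clear of them, and no force reading suggested contact.

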